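Stow the hand microphone on its hook in the cabinet

ROBOT

A 7-joint arm with a two-finger parallel gripper is mounted at the origin on the work surface. World frame = base frame: x ahead of the robot, y to its left, z up, the work surface at z = 0. Lengths are in m, angles in rad, forces in N, time in s.
With the tool pointing down it reaches from about 0.4 to 0.875 m from the base axis. Payload 19.3 kg.
Tool frame: the origin (TCP) lies midway between the tips of the shut fingers; the grasp point (between the pads) lies 19 mm behind it; z points along the fingers, x is the direction in which the jaws open and shut, and the axes are right-handed (so a half turn about z gives the same grasp; the last joint's range is limited). The gripper opens to 85 mm and grips with 20 to 120 N. Pads are 22 mm wide; open, the fingers measure 114 mm over their backs; the gripper's body (76 mm by 85 mm) begins 54 mm behind the grasp point. The pads swing forward as they close: fully open they stand 13 mm farther back than shut.
Start: joints at [-1.18, 0.521, -0.036, 1.599, 0.021, 1.021, -0.113], TCP at [0.278, 0.56, 0.231] pointing down, gripper open.
Joint ranges: [-2.91, 2.91], [-0.3, 2.13], [-1.5, 1.42], [0.17, 2.43], [-1.26, 4.41], [0.16, 1.93], [-2.52, 2.52]. Speed limits (rad/s): [1.89, 1.89, 2.39, 2.39, 3.01, 3.01, 3.01].

INTERFACE

Orientations are given as a rotation vector (axis times angle).
In Python, from station import telemetry, imaging, workorder gives the robot as it stands.
- The arm moves only by the shell command python3 -m inch 'ROWS' [FORCE]. ROWS is JSON, a list that holds one entry, the list of rows, each a list of 7 numbers: the shift along the tool's x, y, z in m, then the turn, a rotation vector about the tool's x, y, z in degrees, then the finger opening in m, from 0 to 0.0854. In form: [[[x, y, z, wx, wy, wz, claw], ...]]. A call has exactly 5 rows; each row is the pose to reach, as a shift and turn from the pose commanded when the call began, along the tool's axes at that moment; what a row does not reach only later rows make up. A row lasts 1/10 s, in which the tool goes at most 50 mm and 8.59 degrees, less where a joint would pass 70% of its speed; a pose out of reach is approached as far as the arm can. A call with a gripper value outside its range is refused whole. The fingers move at their own pace and stop on an object; FORCE is the grip in N (left out, the last holds). Time passes only in rows, so rows that repeat a pose let the fingers close, or fill a call up. It gives the time, the measured TCP pose, the force and the opening at its end, in the units of the state.
- telemetry.state(): the state, without advancing time (a new reading comes with each control period).
- imaging.snapshot(name): name is "side" or "top" or "wrist"; returns a dict with "pixels" (420x560x3 uint8, red, green, blue), "depth" (420x560 float32, m along the optical axis (not along the pixel's ray), 0 where there is no reading), "fx", "fy", "cx", "cy" (pixels), "D" ([k1, k2, p1, p2, k3] as OpenCV has them; the pictures are not rectified), "R" (3x3) and "t" (3): a world point X has camera coordinates R X + t. Camera axes: x right, y down, z forward; pixel columns grow to the right and rows downward; lengths in m; the calibration is good to about 2 mm. A picture is of the moment at which its call begins.
- workorder.close_job(): hands the job in, once; it reports no verdict.
The state is a dict: "time_s": time; "qpos": joint angles; "joint_vel": joint speeds; "effort": joint torques, N m; "ee_pos": TCP position; "orientation": TCP orientation; "contact_force": force on the tool from outside, world axes, zero at the start; "wrist_torque": the same for the moment, N m; "grip_width": finger opening in m.
Only numpy, scipy, OpenCV 4.12 (cv2) and the standard library are available. Lean on these libraries where they do the work, as an engineer would, in place of code of your own. Each camera call takes 0.05 s, during which the arm holds its last target. There are 200 camera calls.

TASK

Stow the spare hand microphone that stands on the bench: lift it in through the open hatch of the grey cabinet and hang it by the button on its back on the free hook inside, easing it gently down past the hook's spring keepers until it sits fully home. Do not touch the frame of the hatch or the microphone already hanging there, do not drop or force the microphone onto the hook, and leave the mug, the plug and the screwdriver where they are.

Things in the scene. Friction and masses are not known exactly. Their poses are not given: they have to be found in the camera images.
- mic_center (a point): Centre of the loose hand microphone, 55 mm above its foot. A black box standing upright on the bench, 110 mm tall, 32 mm thick; the upper 62 mm are 54 mm wide (grip these two sides from above), the lower 48 mm are 46 mm wide; 0.15 to 0.27 kg. z up; x points out of the grille front, so the back faces -x; y runs along the width.
- button (a point): Steel hang-up button on the loose microphone's back: this is the middle of its neck, 19.5 mm behind the centre plane (-x), mid-width, 58 mm above the foot, 52 mm below the top. Neck 8 mm in diameter, 7 mm long, then a disc head 18 mm in diameter, 4 mm thick, its end 27 mm behind the centre plane. Axes as the microphone's.
- mic: The same loose microphone, origin at the centre of the underside of its foot, axes as above.
- seat (a point): Where the middle of the button's neck should sit on the free hook, as drawn. x points off the hook's wall into the cabinet, y along the wall, z up. The hook is clamped on a slotted strip packed out with washers: the real one sits up to 10 mm to either side (y), 3 mm nearer or farther (x) and 3 mm higher or lower (z) than all its listed points say. Microphone and seat axes agree when it hangs.
- hook_free: The free hook, as drawn: origin on the face of its steel back plate, 8.5 mm behind the seat (-x); axes as the seat's. The plate is 50 mm wide, from 54 mm below to 46 mm above the seat. A fork of 3 mm sheet, 46 mm wide, stands off it, its faces 6 and 9 mm off the plate, with an upright slot 10 mm wide, open at the top, its floor 4 mm below the seat. It bears 30 N at most.
- hook_used: The other hook, 104 mm beside the free one (on either side), with an identical second microphone hanging on it, fixed. Origin and axes as for hook_free; that microphone's sides lie 27 mm to either side of the origin in y and its front 46 mm off the back plate. Not to be touched.
- cabinet: Grey-green steel cabinet bolted to the bench, 242 x 330 mm, 185 mm high. Origin on its underside, under the centre of the hatch; z up. The hooks are on its -x wall (robot's side) and face +x: back plates at x = -39 mm, seats at z = 125 mm, y = +52 and -52 mm. The hatch cover lies open on the top beyond the opening (+x), at most 7 mm above the rim.
- frame: Bare steel frame of the hatch; origin and axes as the cabinet's. Clear opening x = -38 to 38 mm, y = -128 to 128 mm; the frame is 14 mm wide, z = 175 to 185 mm; its lower edge 50 mm above the seats. A seated microphone's top is 8 mm below the rim. Not to be touched.
- mug: White mug, 80 mm across, 92 mm high, origin at the centre of its base. Bystander.
- plug: Round metal connector plug standing on end, 46 mm across, 48 mm high, origin at the centre of its base. Bystander.
- screwdriver: Screwdriver with a wooden handle lying on the bench, 190 mm long along its x, origin under its middle. Bystander.
- mouth (a point): Middle of the mouth of the slot, as drawn, 20 mm above the seat, between the flat tops of two prongs, each 18 mm wide, square-cornered. The button's head goes behind the fork (6 mm of room for 4 mm), the neck down the slot, the microphone's back in front: with the head 0 to 2 mm off the back plate it passes freely. A neck on a prong's top stands 24 mm above the seat.
- keepers (a point): Two sprung keepers in the slot, as drawn 7 mm above the seat, narrow it to 4.5 mm. Pushing the neck down past them takes 5 to 12 N, more than the microphone's weight; below them the neck meets the slot's floor, stiff, at the seat. Resting on the keepers, about 12 mm above the seat, is not home. A rubber buffer 44 mm below the seat, 11.5 mm off the plate, steadies the foot.
Things that resemble listed ones, but are neither listed nor needed, are in the scene too. Leave any blue or red look-alike of the mic alone.

How it is judged:
At the end, for the whole second after the job is handed in: the microphone hangs at rest and upright (within 0.2 rad) on the free hook, facing into the cabinet (within 0.25 rad), its button home below the keepers: within 7 mm of the drawn seat in x, 12.5 mm in y and 6 mm in z (the hook's own play included) (x of button in the frame of seat between -0.007 and 0.007 m and y of button in the frame of seat between -0.0125 and 0.0125 m and z of button in the frame of seat between -0.006 and 0.006 m and angle between mic's own z axis and vertical below 0.2 rad and angle between the x axis of button and the x axis of seat, either way round below 0.25 rad and linear speed of mic below 0.02 m/s); the robot touches nothing.
It fails at once if the frame of the hatch is touched (over 1 N) (contact force between frame and anything else above 1 N).
It fails at once if the free hook is pressed with over 30 N (contact force between hook_free and anything else above 30 N).
It fails at once if the microphone already hanging, or its hook, is touched (over 1 N) (contact force between hook_used and anything else above 1 N).
It fails at once if the microphone is dropped or flung onto the hook (over 0.45 m/s within 50 mm of the seat) (distance between button and seat below 0.05 m and linear speed of mic above 0.45 m/s).
It fails at once if the mug, the plug or the screwdriver is moved by over 20 mm (distance of any of mug, plug, screwdriver from where it was at the start of the episode above 0.02 m).
It also fails if it takes over 72 s, if anything falls off the work surface, if the arm or the gripper's body presses on something with over 40 N, if the wrist force passes 120 N, or if a joint passes its speed limit or range.

## Working session

There is one attempt and no reset: what is moved stays moved. The work goes in short steps, Python scripts to look and compute and a shell command to move; the robot and the scene stay as the last step left them, time stands still between calls to the robot, and variables do not carry over. Pictures are saved under pics/ and viewed, about 8 in all and at most 12, crops included, and the job is handed in when it is done.

```bash
ls && mkdir -p pics && cat > h.py <<'E'
import numpy as np, cv2, pickle
from station import telemetry, imaging, workorder
def snap(n,f=None):
    s=imaging.snapshot(n)
    if f: pickle.dump(s,open(f'pics/{f}.pkl','wb')); cv2.imwrite(f'pics/{f}.png',s['pixels'][:,:,::-1])
    return s
def load(f): return pickle.load(open(f'pics/{f}.pkl','rb'))
def K(s): return np.array([[s['fx'],0,s['cx']],[0,s['fy'],s['cy']],[0,0,1.]])
def ray(s,uv):
    p=cv2.undistortPoints(np.array(uv,float).reshape(-1,1,2),K(s),np.array(s['D'],float)).reshape(-1,2)
    R=np.array(s['R']);t=np.array(s['t'])
    return -R.T@t, np.c_[p,np.ones(len(p))]@R
def plane(s,uv,z):
    o,d=ray(s,uv); return o+d*((z-o[2])/d[:,2])[:,None]
def cloud(s):
    h,w=s['depth'].shape; v,u=np.mgrid[:h,:w]
    o,d=ray(s,np.c_[u.ravel(),v.ravel()]); X=o+d*s['depth'].reshape(-1,1)
    X[s['depth'].ravel()==0]=np.nan
    return X.reshape(h,w,3)
def proj(s,X):
    R=np.array(s['R']);t=np.array(s['t'])
    return cv2.projectPoints(np.array(X,float).reshape(-1,1,3),cv2.Rodrigues(R)[0],t,K(s),np.array(s['D'],float))[0].reshape(-1,2)
E
python3 - <<'E'
from h import *
st=telemetry.state();print(st)
a=snap('top','top0');b=snap('side','side0')
c=snap('wrist','wr0')
for s in (a,b,c): print(-np.array(s['R']).T@s['t'],s['fx'],np.array(s['R'])[2])
im=np.vstack([a['pixels'],b['pixels']])[:,:,::-1]
cv2.imwrite('pics/v1.png',cv2.resize(np.hstack([a['pixels'],b['pixels']])[:,:,::-1],(800,300)))
E
```

```text
pics
{'time_s': 0.0, 'qpos': array([-1.18021486,  0.52199793, -0.03634058,  1.60000022,  0.02119663,
        1.0211102 , -0.11277977]), 'joint_vel': array([-0.00053516, -0.00266446, -0.0002673 , -0.00126832,  0.00021466,
        0.00032663,  0.00016038]), 'effort': array([ 7.28942960e-04, -9.27093101e+01,  1.98019177e+00, -3.69934309e+01,
        1.78148760e-02,  8.06349301e-03,  1.27514340e-06]), 'ee_pos': array([0.27778011, 0.55949961, 0.2307384 ]), 'orientation': array([ 2.66945472e+00,  1.65514174e+00, -1.44688842e-03]), 'contact_force': array([-0.23899708, -0.231394  , -0.40440963]), 'wrist_torque': array([-0.01689483, -0.01914538, -0.04443139]), 'grip_width': 0.08527446421936698}
[ 0.4177402  -0.12490961  1.2368616 ] 458.29003758770847 [ 0.09611708 -0.02328461 -0.99509765]
[ 0.13880722 -0.76261265  0.8015098 ] 391.0244746375399 [ 0.40678318  0.6104707  -0.67959765]
[0.20675821 0.59476283 0.37409466] 366.08097968773075 [ 0.27345172 -0.13635248 -0.95217234]
```

View pics/top0.png

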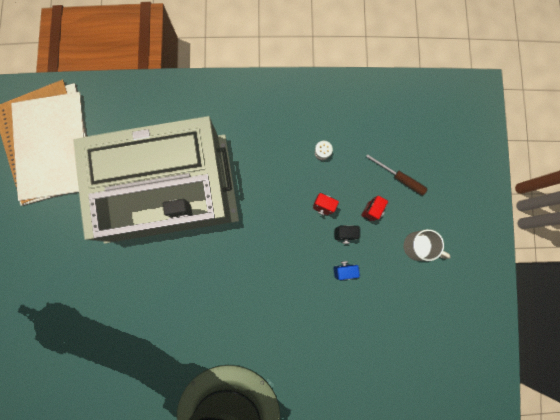

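View pics/side0.png

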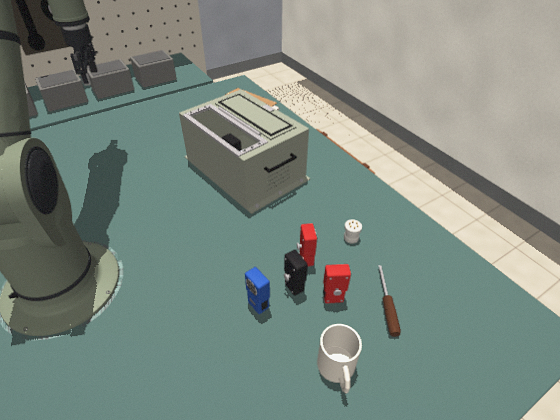

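Top view: the loose black mic is at about (348,233) with its button towards the robot. The red look-alikes are at (326,204) and (376,208), the blue one at (348,272). In the cabinet, the hanging mic is at (176,208), so the free hook is to its left in the image. Next I measure.

```bash
python3 - <<'E'
from h import *
s=load('top0');X=cloud(s);p=s['pixels'].astype(int)
def near(u0,v0,r): 
    m=np.zeros(p.shape[:2],bool); m[v0-r:v0+r,u0-r:u0+r]=1; return m
# mic top
m=near(348,233,22)&(X[:,:,2]>.1)&(X[:,:,2]<.118)
v,u=np.where(m);print('mic n',m.sum(),'z',np.median(X[m][:,2]))
P=plane(s,np.c_[u,v],.11)[:,:2]
r=cv2.minAreaRect((P*1000).astype(np.float32));print('mic top rect',r, P.mean(0))
# black in the side view
m=near(347,243,12)&(X[:,:,2]<.075)&(X[:,:,2]>.045)
print('button pts',m.sum(),X[m].mean(0), p[m].mean(0))
# cabinet top
m=near(150,175,90)&(X[:,:,2]>.178)&(X[:,:,2]<.2)
c=m[:,:].copy(); c[:, :70]=0
v,u=np.where(c);P=plane(s,np.c_[u,v],.185)[:,:2];print('cab',cv2.minAreaRect((P*1000).astype(np.float32)),c.sum())
# dims: inner opening
hole=near(150,207,60)&(X[:,:,2]<.165)
n,l,stt,cen=cv2.connectedComponentsWithStats(hole.astype(np.uint8))
for i in range(1,n):
    if stt[i,4]>150: print(i,stt[i],cen[i])
x=cv2.resize(s['pixels'][110:250,70:240,::-1],None,fx=3.5,fy=3.5,interpolation=cv2.INTER_CUBIC)
y=cv2.resize(s['pixels'][213:263,323:373,::-1],(200,200),interpolation=cv2.INTER_CUBIC)
sd=load('side0')['pixels'][235:310,255:330,::-1]
im=np.zeros((490,800,3),np.uint8);im[:490,:595]=x;im[:200,600:]=y;im[210:410,600:]=cv2.resize(sd,(200,200),interpolation=cv2.INTER_CUBIC);cv2.imwrite('pics/v2.png',im)
E
```

```text
mic n 300 z 0.1093123810254435
mic top rect ((495.0378723144531, -315.5688781738281), (97.63313293457031, 67.11788940429688), 89.31721496582031) [ 0.47906808 -0.31257178]
button pts 42 [ 0.45973554 -0.30911207  0.06087878] [78.04761905 80.83333333 77.04761905]
cab ((607.62744140625, 167.64735412597656), (243.1074981689453, 330.0848693847656), 8.87532901763916) 10608
1 [  96  181  112   50 3142] [148.9026098  205.29280713]
2 [  90  220  120   47 4486] [154.91908159 247.3116362 ]
```

View pics/v2.png

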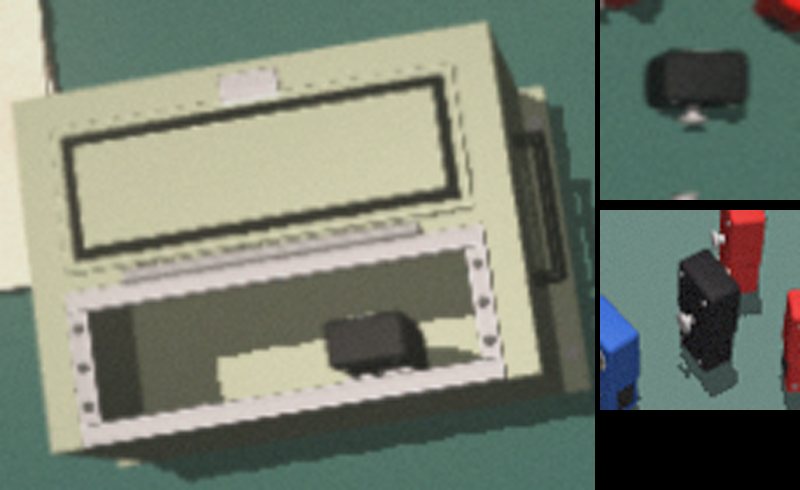

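The crop shows the loose black mic upright with its steel button towards the robot. It is the only black one on the bench. The free hook lies at the left end of the hatch, and the hanging mic is at the right. Next I refine the mic and hatch poses.

```bash
python3 - <<'E'
from h import *
s=load('top0');X=cloud(s);p=s['pixels'].astype(int)
sat=p.max(2)-p.min(2)
dark=(p.max(2)<75)&(X[:,:,2]>.1)&(X[:,:,2]<.118)
m=np.zeros_like(dark);m[215:250,330:368]=1;m&=dark
n,l,st,c=cv2.connectedComponentsWithStats(m.astype(np.uint8));i=1+st[1:,4].argmax();m=l==i
print(st[i])
ct=cv2.findContours(m.astype(np.uint8),0,2)[0][0].reshape(-1,2)
v,u=np.where(m)
P=plane(s,np.c_[u,v],.11)[:,:2]*1000
print('mic',cv2.minAreaRect(P.astype(np.float32)),P.mean(0)); e=np.cov(P.T);w,V=np.linalg.eigh(e);print(np.sqrt(12*w),np.degrees(np.arctan2(V[1],V[0])))
# side view
s2=load('side0');X2=cloud(s2);p2=s2['pixels'].astype(int)
m=np.zeros(p2.shape[:2],bool);m[240:300,275:312]=1
t=m&(p2.max(2)<110)&(abs(X2[:,:,2]-.11)<.004)
v,u=np.where(t);P=plane(s2,np.c_[u,v],.11)[:,:2]*1000
print('side mic top',t.sum(),cv2.minAreaRect(P.astype(np.float32)),P.mean(0))
b=m&(p2.min(2)>120);v,u=np.where(b);print('btn px',u.mean(),v.mean(),X2[b].mean(0),b.sum())
o1,d1=ray(s2,[[u.mean(),v.mean()]]);print('btn at z58',plane(s2,[[u.mean(),v.mean()]],.058))
# hatch hole
for nm,S,XX,box in (('top',s,X,(175,250,85,220)),):
    h=np.zeros(XX.shape[:2],bool);h[box[0]:box[1],box[2]:box[3]]=1
    pp=S['pixels'].astype(int)
    fr=h&(pp.min(2)>165)&(abs(XX[:,:,2]-.185)<.008)&((pp.max(2)-pp.min(2))<28)
    print('frame px',fr.sum())
    v,u=np.where(fr);P=plane(S,np.c_[u,v],.185)[:,:2]*1000
    print('frame outer (104x284)',cv2.minAreaRect(P.astype(np.float32)))
hole=np.zeros_like(dark);hole[176:236,90:215]=1;hole&=(X[:,:,2]<.18)
n,l,st,c=cv2.connectedComponentsWithStats(hole.astype(np.uint8));i=l[205,130];print(st[i])
v,u=np.where(l==i);P=plane(s,np.c_[u,v],.185)[:,:2]*1000
print('hole (76x256)',cv2.minAreaRect(P.astype(np.float32)))
# used mic
um=np.zeros_like(dark);um[195:220,160:195]=1;um&=(p.max(2)<75)&(abs(X[:,:,2]-.177)<.006)
v,u=np.where(um);P=plane(s,np.c_[u,v],.177)[:,:2]*1000
print('used',um.sum(),cv2.minAreaRect(P.astype(np.float32)),P.mean(0))
for k in ('top0','side0'):
    S=load(k);Y=cloud(S);f=(abs(Y[:,:,2])<.012)&(abs(Y[:,:,0]-.4)<.3);print(k,'bench z',np.median(Y[f][:,2]))
E
```

```text
[338 226  22  13 277]
mic ((476.45977783203125, -311.9768981933594), (52.59975051879883, 29.743799209594727), 89.15194702148438) [ 476.55776256 -312.15523602]
[31.77711123 53.80124877] [178.43889925  88.43889925]
side mic top 263 ((476.8922119140625, -313.837646484375), (54.74593734741211, 33.16455841064453), 87.14102935791016) [ 476.38421089 -314.61836265]
btn px 293.97435897435895 258.12820512820514 [ 0.49912965 -0.27759672  0.06337863] 39
btn at z58 [[ 0.50031114 -0.27525798  0.058     ]]
frame px 1726
frame outer (104x284) ((543.6724243164062, 159.91627502441406), (110.2262191772461, 285.07025146484375), 8.78441333770752)
[  96  181  112   50 3505]
hole (76x256) ((540.2203979492188, 157.80088806152344), (76.37212371826172, 255.21810913085938), 8.872241020202637)
used 214 ((537.4089965820312, 103.73957824707031), (32.32038116455078, 52.149986267089844), 8.075596809387207) [537.30723651 104.14054357]
top0 bench z 0.000510839799910956
side0 bench z 0.0012130361940378975
```

```bash
cat >> h.py <<'E'
from scipy.spatial.transform import Rotation as Ro
C0=np.array([.5402,.1578,0]);CY=8.87
RC=Ro.from_euler('z',CY,degrees=True)
def cab(p): return C0+RC.apply(p)
def tocab(X): return RC.inv().apply(np.asarray(X)-C0)
def togo(pos,jaw):
    "shift (m) and turn (deg) in tool axes from measured pose to TCP pos, tool down, jaws (tool x) at jaw deg"
    s=telemetry.state();R=Ro.from_rotvec(s['orientation'])
    a=np.radians(jaw);T=Ro.from_matrix(np.array([[np.cos(a),np.sin(a),0],[np.sin(a),-np.cos(a),0],[0,0,-1]]).T)
    print('t',round(s['time_s'],2),'tcp',s['ee_pos'].round(4),'shift',R.inv().apply(np.array(pos)-s['ee_pos']).round(4),'turn',np.degrees((R.inv()*T).as_rotvec()).round(2),'F',s['contact_force'].round(1),'w',round(s['grip_width'],4),'q7',s['qpos'].round(2))
E
python3 -c "
from h import *
togo(cab([-.06,.052,.26]),-81.13)"
python3 -m inch '[[[-0.03,0.04,-0.03,0,0,8,0.085],[-0.06,0.08,-0.03,0,0,16,0.085],[-0.09,0.12,-0.03,0,0,24,0.085],[-0.11,0.15,-0.03,0,0,32,0.085],[-0.13,0.18,-0.03,0,0,40,0.085]]]'
python3 -c "
from h import *
togo(cab([-.06,.052,.26]),-81.13)"
```

```text
t 0.15 tcp [0.2779 0.5596 0.2309] shift [-0.2354  0.3346 -0.0289] turn [6.0000e-02 1.0000e-02 1.4472e+02] F [-0.7  0.7  1.2] w 0.0858 q7 [-1.18  0.52 -0.04  1.6   0.02  1.02 -0.11]
time_s: 0.65
ee_pos: [0.3823, 0.3608, 0.2615]
orientation: [3.077, 0.631, 0.0]
contact_force: [-0.6, 1.1, 0.3]
grip_width: 0.0848
t 0.65 tcp [0.3823 0.3608 0.2615] shift [0.0199 0.1836 0.0015] turn [-0.0000e+00 -1.0000e-02  1.0432e+02] F [-0.6  1.1  0.3] w 0.0848 q7 [-1.    0.33  0.17  1.83 -0.07  0.98 -0.4 ]
```

```bash
python3 -m inch '[[[0.005,0.04,0,0,0,8,0.085],[0.01,0.08,0,0,0,16,0.085],[0.015,0.12,0,0,0,24,0.085],[0.02,0.15,0,0,0,32,0.085],[0.02,0.183,0.001,0,0,40,0.085]]]'
python3 -m inch '[[[0,0,0,0,0,8,0.085],[0,0,0,0,0,16,0.085],[0,0,0,0,0,24,0.085],[0,0,0,0,0,32,0.085],[0,0,0,0,0,40,0.085]]]'
python3 -m inch '[[[0,0,0,0,0,8,0.085],[0,0,0,0,0,16,0.085],[0,0,0,0,0,24,0.085],[0,0,0,0,0,24.3,0.085],[0,0,0,0,0,24.3,0.085]]]'
python3 - <<'E'
from h import *
togo(cab([-.06,.052,.26]),-81.13)
s=snap('wrist','wr1')
for n,q in (('seat',[-.0305,.052,.125]),('mouth',[-.0305,.052,.145]),('plate top',[-.039,.052,.171])): print(n,proj(s,[cab(q)]),(cab(q)-(-np.array(s['R']).T@s['t'])).round(3))
E
```

```text
time_s: 1.15
ee_pos: [0.4737, 0.2026, 0.2603]
orientation: [-3.108, 0.457, -0.0]
contact_force: [0.6, -0.5, -0.4]
grip_width: 0.0849
time_s: 1.65
ee_pos: [0.4728, 0.2035, 0.2602]
orientation: [2.764, -1.493, -0.0]
contact_force: [-0.3, 1.0, 0.6]
grip_width: 0.0848
time_s: 2.15
ee_pos: [0.4728, 0.2037, 0.2602]
orientation: [2.398, -2.029, 0.0]
contact_force: [-0.1, -0.3, -0.8]
grip_width: 0.0849
t 2.15 tcp [0.4728 0.2037 0.2602] shift [0.0038 0.0005 0.0002] turn [ 0.01 -0.01  0.67] F [-0.1 -0.3 -0.8] w 0.0849 q7 [-1.01  0.37  0.64  1.88 -0.26  0.98 -1.66]
seat [[284.66279024 155.47768531]] [-0.047 -0.013 -0.278]
mouth [[285.09611946 160.3261224 ]] [-0.047 -0.013 -0.258]
plate top [[285.53891584 180.6005509 ]] [-0.056 -0.014 -0.232]
```

View pics/wr1.png

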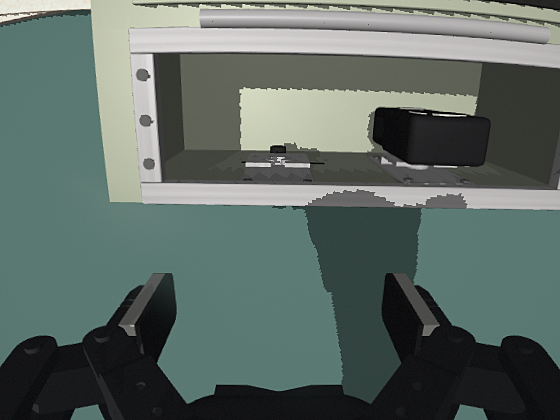

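```bash
python3 - <<'E'
from h import *
s=load('wr1');p=s['pixels']
cv2.imwrite('pics/v4.png',cv2.resize(p[140:210,230:330,::-1],(800,560),interpolation=cv2.INTER_NEAREST))
g=p.min(2).astype(int)
for r in range(154,172): print(r,' '.join(f'{x:3d}' for x in g[r,240:316:2]))
X=cloud(s)
for r in range(150,186,3): print(r,tocab(X[r,256]).round(4),tocab(X[r,300]).round(4),tocab(X[r,280]).round(4))
E
```

```text
154  70  68  69  70  66  83  82  83  82  81  81  82  80  81  82  82  83  84  85  85  83  84  84  83  83  83  83  83  84  81  81  82  83  70  62  61  62  60
155  69  68  68  69  69  82  83  71  80  81  81  81  81  80  82  79  78  77  79  76  78  75  78  81  81  81  81  80  77  79  82  80  80  76  61  60  59  59
156  69  67  68  69  78  81  70  70  71  81  80  81  80  81  70  65  63  77  72  62  60  64  61  68  80  80  80  79  78  79  66  79  78  82  58  60  59  62
157  70  68  70  66  80  81  81  81  80  81  83  81  82  82  81  78 112 108  98 226 220 189 163  69  70  81  80  80  81  83  82  83  82  83  57  61  61  61
158  62  68  69  67  83  81  80  80  79  81  80  80  83  79  77  74  91  96  94 206 210 187 112  70  71  67  80  78  82  82  81  81  82  83  57  61  62  61
159  63  70  69  64  80  81  81  80  80  79  82  69  67 101  76  68  65  84  92 209 211  52  60  75  79  71  80  69  82  80  83  80  82  83  70  60  59  61
160  69  73  73  72  77  80  78  79  78  79  81  82  80  77 113 156 190 100  93 220 217 163 183 148 107  82  80  68  69  82  80  82  81  83  85  61  60  61
161  71 
[... 1991 characters left out ...]
   0.0405  0.1307] [-0.0337  0.0555  0.1226]
162 [-0.0321  0.0728  0.1444] [-0.0322  0.0411  0.1415] [-0.0393  0.0554  0.1056]
165 [-0.0339  0.0727  0.1462] [-0.0337  0.0413  0.1454] [-0.0411  0.0554  0.1092]
168 [-0.0409  0.0741  0.1234] [-0.0412  0.0396  0.1198] [-0.041   0.0554  0.1216]
171 [-0.0409  0.0735  0.1342] [-0.0409  0.0404  0.1324] [-0.0411  0.0555  0.1323]
174 [-0.0407  0.0728  0.1451] [-0.0411  0.0409  0.1417] [-0.041   0.0555  0.1429]
177 [-0.0412  0.0724  0.1524] [-0.041   0.0414  0.1517] [-0.0412  0.0555  0.1516]
180 [-0.0409  0.0718  0.1624] [-0.041   0.0419  0.1607] [-0.0409  0.0556  0.1618]
183 [-0.0378  0.0706  0.1831] [-0.0374  0.0433  0.1833] [-0.0376  0.0557  0.1831]
```

View pics/v4.png

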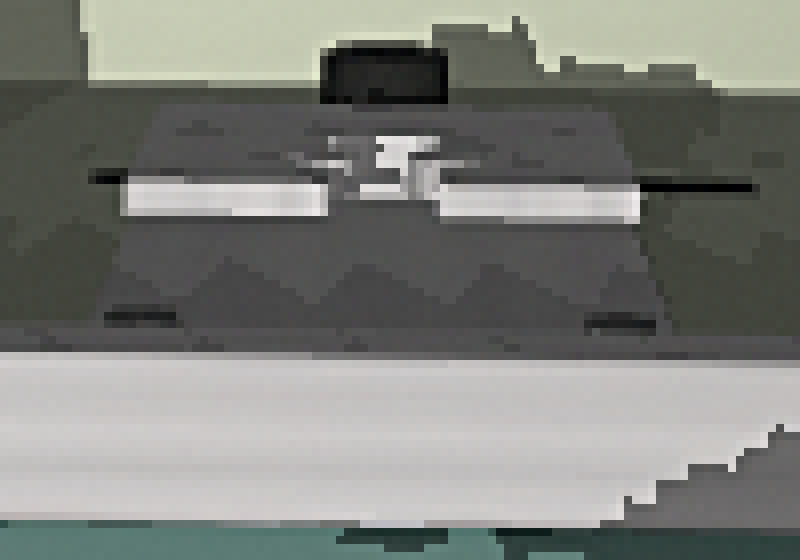

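Enlarged: the prong tops span px 245–271 and 285–310 at rows 163–167, with the slot centred near u=278. The plate and fork sit about 2 mm farther back than drawn. I compute the slot position against the hatch frame in the same picture.

```bash
python3 - <<'E'
from h import *
s=load('wr1');p=s['pixels'].astype(int);X=cloud(s)
g=p.min(2)
print(g[164:167,264:292]); print(g[164:167,240:250]);print(g[164:167,304:314])
for z in (.145,.147): print(z,[tocab(plane(s,[[u,165]],z))[0].round(4).tolist() for u in (245,270.9,284.9,309.8)])
# frame inner left edge: at z=.185 ; end rail y=128..142
for r in (80,100,120,150): 
    row=g[r,90:200]; print(r,[90+i for i in range(1,110) if abs(row[i]-row[i-1])>40], )
Z=(abs(X[:,:,2]-.183)<.004)&(p.min(2)>150);print('rail z',np.median(X[Z][:,2]))
v,u=np.where(Z);print(tocab(plane(s,np.c_[u,v],.185))[:,:2].min(0),tocab(plane(s,np.c_[u,v],.185))[:,:2].max(0))
for r in (80,100,120): print(tocab(plane(s,[[131,r],[132,r],[155,r],[157,r]],.185)).round(4)[:,:2].tolist())
# used mic sides and top
um=(p.max(2)<70)&(abs(X[:,:,2]-.175)<.005);um[:, :360]=0
v,u=np.where(um);P=tocab(plane(s,np.c_[u,v],.177))[:,:2]*1000;print(um.sum(),cv2.minAreaRect(P.astype(np.float32)),np.median(X[um][:,2]))
togo(np.array([.4765,-.313,.20]),-91.5)
E
```

```text
[[202 195 196 201 207 218 182  96  91 118 116 179 179 177 177 178 182 122
  142 188 210 210 204 205 202 205 204 201]
 [203 194 196 201 207 219 183  79  75  74  74  69  67  67  68  67  69  72
   69  63  91 208 203 201 198 198 199 197]
 [215 209 210 214 220 230 200  85  76  80  80  79  79  77  80  78  80  80
   79  75 102 218 213 210 208 210 210 209]]
[[ 70  70  70  68  59 128 210 207 202 202]
 [ 68  69  67  67  57 128 213 211 207 205]
 [ 67  69  68  67  60 139 182 183 179 178]]
[[199 200 204 207 215 235  96  60  66  49]
 [191 193 196 200 208 228  39  57  62  63]
 [199 200 202 207 214 231  42  55  59  59]]
0.145 [[-0.0342, 0.0807, 0.145], [-0.034, 0.0621, 0.145], [-0.0339, 0.0521, 0.145], [-0.0337, 0.0342, 0.145]]
0.147 [[-0.0338, 0.0805, 0.147], [-0.0336, 0.0621, 0.147], [-0.0335, 0.0521, 0.147], [-0.0333, 0.0344, 0.147]]
80 [96, 146, 147, 154, 155, 181]
100 [98, 155, 156]
120 [100, 139, 151, 152, 156, 157]
150 [103, 104, 138, 159, 160]
rail z 0.18523039852637585
[-0.05205471 -0.13261225] [0.07138392 0.16439066]
[[0.0238, 0.1429], [0.0238, 0.1423], [0.0236, 0.1286], [0.0235, 0.1274]]
[[0.0124, 0.1438], [0.0124, 0.1432], [0.0122, 0.1294], [0.0122, 0.1282]]
[[0.0008, 0.1449], [0.0008, 0.1443], [0.0007, 0.1302], [0.0007, 0.129]]
4240 ((0.04618072509765625, -64.69303894042969), (132.481201171875, 76.93980407714844), 89.48955535888672) 0.1773559374019535
t 2.2 tcp [0.4728 0.2037 0.2602] shift [0.5102 0.082  0.0603] turn [ 1.000e-02 -1.000e-02  1.103e+01] F [-1.3  0.2 -1.1] w 0.0851 q7 [-1.01  0.37  0.64  1.88 -0.26  0.98 -1.66]
```

```bash
python3 -m inch '[[[0.04,0.007,0,0,0,0,0.085],[0.085,0.014,0,0,0,0,0.085],[0.13,0.021,0,0,0,0,0.085],[0.175,0.028,0,0,0,0,0.085],[0.22,0.035,0,0,0,0,0.085]]]'
python3 -m inch '[[[0.045,0.007,0,0,0,0,0.085],[0.09,0.014,0,0,0,0,0.085],[0.135,0.021,0,0,0,0,0.085],[0.18,0.028,0.01,0,0,0,0.085],[0.22,0.035,0.02,0,0,0,0.085]]]'
python3 -m inch '[[[0.02,0.004,0,0,0,3,0.085],[0.04,0.008,0.01,0,0,6,0.085],[0.06,0.01,0.02,0,0,9,0.085],[0.07,0.012,0.03,0,0,11,0.085],[0.07,0.012,0.04,0,0,11,0.085]]]'
python3 - <<'E'
from h import *
s=snap('wrist','wr2');togo([.4765,-.313,.071],-91.5)
X=cloud(s);p=s['pixels'].astype(int)
m=(abs(X[:,:,2]-.11)<.008)&(np.hypot(X[:,:,0]-.4765,X[:,:,1]+.313)<.045)&(p.max(2)<90)
v,u=np.where(m);P=plane(s,np.c_[u,v],.11)[:,:2]*1000
print(m.sum(),np.median(X[m][:,2]),cv2.minAreaRect(P.astype(np.float32)),P.mean(0))
E
```

```text
time_s: 2.7
ee_pos: [0.4736, -0.0209, 0.2605]
orientation: [-2.397, 2.029, -0.0]
contact_force: [0.8, -0.2, 0.7]
grip_width: 0.0852
time_s: 3.2
ee_pos: [0.4747, -0.2442, 0.2402]
orientation: [-2.397, 2.03, -0.001]
contact_force: [1.5, 0.2, 0.5]
grip_width: 0.0849
time_s: 3.7
ee_pos: [0.4739, -0.314, 0.1996]
orientation: [2.187, -2.255, 0.0]
contact_force: [-0.6, -0.1, -0.1]
grip_width: 0.0851
t 3.75 tcp [ 0.4737 -0.3124  0.198 ] shift [ 0.0007 -0.0031  0.127 ] turn [ 0.12  0.06 -0.12] F [-0.6  0.9 -2.3] w 0.0851 q7 [-0.    0.57  0.7   1.81 -0.45  0.93 -0.7 ]
3640 0.11045940998896178 ((479.2498779296875, -312.6106872558594), (53.27719497680664, 33.47760772705078), 88.23241424560547) [ 478.98210272 -312.74575126]
```

View pics/wr2.png

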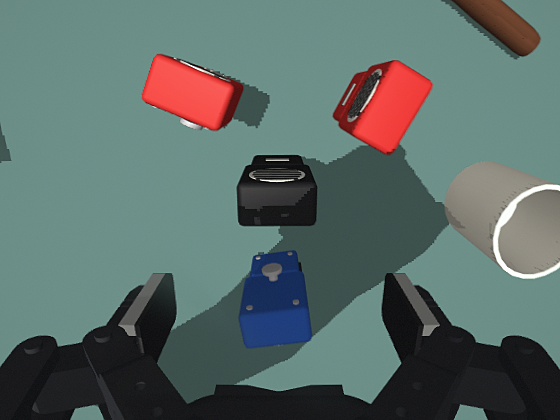

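The black mic lies at px (277,190) in the wrist view, grille towards +x and centred between the jaws. Its height and size agree (110 mm, 53 x 33 mm). Descending to grasp.

```bash
python3 -m inch '[[[0.0007,-0.0035,0.02,0,0,0,0.085],[0.0007,-0.0035,0.045,0,0,0,0.085],[0.0007,-0.0035,0.07,0,0,0,0.085],[0.0007,-0.0035,0.09,0,0,0,0.085],[0.0007,-0.0035,0.1,0,0,0,0.085]]]'
python3 -m inch '[[[0,0,0.01,0,0,0,0.085],[0,0,0.02,0,0,0,0.085],[0,0,0.027,0,0,0,0.085],[0,0,0.027,0,0,0,0.085],[0,0,0.027,0,0,0,0.085]]]'
python3 -c "
from h import *
togo([.4773,-.313,.071],-91.6)"
python3 -m inch '[[[0,0,0,0,0,0,0.065],[0,0,0,0,0,0,0.045],[0,0,0,0,0,0,0.04],[0,0,0,0,0,0,0.04],[0,0,0,0,0,0,0.04]]]' 70
python3 -m inch '[[[0,0,0,0,0,0,0.04],[0,0,0,0,0,0,0.04],[0,0,-0.005,0,0,0,0.04],[0,0,-0.01,0,0,0,0.04],[0,0,-0.015,0,0,0,0.04]]]'
python3 -c "
from h import *
togo([.4773,-.313,.071],-91.6)"
```

```text
time_s: 4.25
ee_pos: [0.4777, -0.3121, 0.0989]
orientation: [2.192, -2.251, -0.003]
contact_force: [-0.6, 0.2, 0.4]
grip_width: 0.0848
time_s: 4.75
ee_pos: [0.4779, -0.3139, 0.0736]
orientation: [-2.188, 2.254, -0.0]
contact_force: [-0.2, 0.7, 0.7]
grip_width: 0.085
t 4.75 tcp [ 0.4779 -0.3139  0.0736] shift [-0.0009  0.0007  0.0026] turn [-0.01 -0.01 -0.11] F [-0.2  0.7  0.7] w 0.085 q7 [ 0.1   0.74  0.56  1.88 -0.59  0.69 -0.59]
time_s: 5.25
ee_pos: [0.4781, -0.3138, 0.0739]
orientation: [-2.188, 2.254, -0.001]
contact_force: [-1.1, 2.0, 7.1]
grip_width: 0.053
time_s: 5.75
ee_pos: [0.4779, -0.3138, 0.0888]
orientation: [2.188, -2.254, 0.0]
contact_force: [0.4, -0.7, -2.1]
grip_width: 0.0531
t 5.75 tcp [ 0.4779 -0.3138  0.0888] shift [-0.0008  0.0006  0.0178] turn [-0.   -0.01 -0.11] F [ 0.4 -0.7 -2.1] w 0.0531 q7 [ 0.09  0.72  0.58  1.88 -0.57  0.72 -0.61]
```

```bash
python3 -m inch '[[[0,0,-0.02,0,0,0,0.04],[0,0,-0.05,0,0,0,0.04],[0,0,-0.085,0,0,0,0.04],[0,0,-0.12,0,0,0,0.04],[0,0,-0.15,0,0,0,0.04]]]'
python3 -m inch '[[[0,0,-0.03,0,0,0,0.04],[0,0,-0.05,0,0,0,0.04],[0,0,-0.06,0,0,0,0.04],[0,0,-0.062,0,0,0,0.04],[0,0,-0.062,0,0,0,0.04]]]'
python3 - <<'E'
from h import *
s=snap('wrist','wr3');togo(cab([.005,.0575,.30]),-81.13)
st=telemetry.state();R=Ro.from_rotvec(st['orientation']);T=st['ee_pos']
X=R.inv().apply((cloud(s)-T).reshape(-1,3)).reshape(420,560,3)
p=s['pixels'].astype(int)
# mic top expected at tool z = -(.110-.0738)=-.036
m=(p.max(2)<110)&(abs(X[:,:,2]+.036)<.006)&(abs(X[:,:,0])<.04)&(abs(X[:,:,1])<.03)
print(m.sum(),np.median(X[m],0))
v,u=np.where(m)
o,d=ray(s,np.c_[u,v]);o=R.inv().apply(o-T);d=R.inv().apply(d);P=(o+d*((-.036-o[2])/d[:,2])[:,None])[:,:2]*1000
print('tool xy rect',cv2.minAreaRect(P.astype(np.float32)))
print('cols',np.percentile(u,[0,1,99,100]),'rows',np.percentile(v,[0,1,99,100]))
cv2.imwrite('pics/v6.png',cv2.resize(p[180:420,120:440,::-1].astype(np.uint8),(800,600)))
E
```

```text
time_s: 6.25
ee_pos: [0.4777, -0.3138, 0.2404]
orientation: [-2.188, 2.254, -0.001]
contact_force: [0.5, -0.1, -2.5]
grip_width: 0.0525
time_s: 6.75
ee_pos: [0.4777, -0.3135, 0.2997]
orientation: [2.188, -2.254, -0.001]
contact_force: [-0.1, 1.1, -2.4]
grip_width: 0.053
t 6.8 tcp [ 0.4776 -0.3134  0.2994] shift [-5.303e-01 -4.300e-02 -4.000e-04] turn [  0.06   0.04 -10.57] F [-0.7  0.5 -2.1] w 0.053 q7 [-0.06  0.47  0.78  1.69 -0.36  1.14 -0.78]
13717 [-0.00041581 -0.00421156 -0.03694756]
tool xy rect ((0.1250457763671875, -2.0857086181640625), (35.68669128417969, 80.0117416381836), 89.98014831542969)
cols [164. 181. 378. 395.] rows [273. 276. 358. 359.]
```

View pics/v6.png

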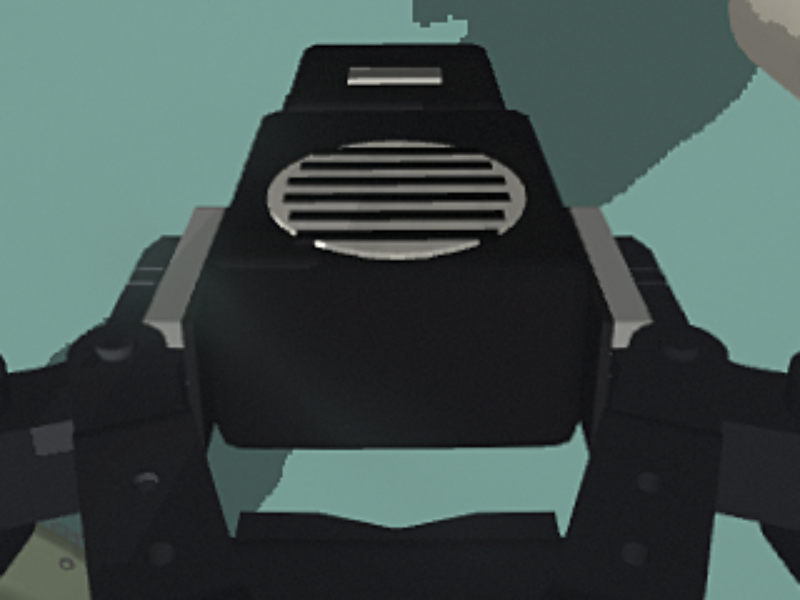

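```bash
python3 - <<'E'
from h import *
s=load('wr3');T=np.array([.4776,-.3134,.2994]);R=Ro.from_rotvec([2.188,-2.254,0])
st=telemetry.state();R=Ro.from_rotvec(st['orientation']);T=st['ee_pos']
g=s['pixels'].max(2).astype(int)
for nm,q in (('foot front',[0,-.016,.0738]),('step',[0,-.016,.026]),('top front',[0,-.016,-.036]),('top back',[0,.016,-.036])): print(nm,proj(s,[T+R.apply(q)]))
# silhouette widths vs rows against bench
for r in (202,206,210,214,218,224,228,232):
    k=np.where(g[r,200:360]<60)[0]+200; print(r,k.min(),k.max(),(k.min()+k.max())/2)
# same projections at the hook picture, tool midplane at prong-top depth
s1=load('wr1');R1=Ro.from_rotvec([2.398,-2.029,0]);T1=np.array([.4728,.2037,.2602])
print('midplane px at mouth (wr1)',proj(s1,[T1+R1.apply([0,y,.115]) for y in (-.02,-.03,-.04)]))
E
```

```text
foot front [[279.01874873 193.59462682]]
step [[279.08236086 220.02409797]]
top front [[279.2330754  283.50108523]]
top back [[279.18530822 360.24239651]]
202 241 314 277.5
206 240 316 278.0
210 238 317 277.5
214 237 319 278.0
218 235 320 277.5
224 232 326 279.0
228 225 331 278.0
232 224 333 278.5
midplane px at mouth (wr1) [[279.41537472 172.71962107]
 [279.42581124 158.99436521]
 [279.43622099 144.98467151]]
```

```bash
python3 -m inch '[[[-0.04,-0.003,-0.003,0,0,-2,0.04],[-0.08,-0.006,-0.006,0,0,-4,0.04],[-0.12,-0.009,-0.009,0,0,-6,0.04],[-0.16,-0.012,-0.01,0,0,-8,0.04],[-0.2,-0.015,-0.01,0,0,-10,0.04]]]'
python3 -c "
from h import *
togo(cab([0,.0567,.31]),-81.13)"
python3 -m inch '[[[-0.04,0.005,0,0,0,0,0.04],[-0.08,0.01,0,0,0,0,0.04],[-0.12,0.015,0,0,0,0,0.04],[-0.16,0.02,0,0,0,0,0.04],[-0.2,0.025,0,0,0,0,0.04]]]'
python3 -c "
from h import *
togo(cab([0,.0567,.31]),-81.13)"
```

```text
time_s: 7.3
ee_pos: [0.4984, -0.1126, 0.3096]
orientation: [2.377, -2.053, -0.001]
contact_force: [1.2, 1.1, -2.6]
grip_width: 0.0531
t 7.3 tcp [ 0.4984 -0.1126  0.3096] shift [-0.3181 -0.0802 -0.0005] turn [ 0.06  0.   -0.49] F [ 1.2  1.1 -2.6] w 0.0531 q7 [-0.48  0.32  0.76  1.82 -0.25  1.09 -1.05]
time_s: 7.8
ee_pos: [0.4441, 0.0815, 0.3096]
orientation: [2.376, -2.054, -0.001]
contact_force: [1.4, 0.4, -1.8]
grip_width: 0.0535
t 7.8 tcp [0.4441 0.0815 0.3096] shift [-0.1184 -0.1055 -0.0006] turn [ 0.06 -0.02 -0.57] F [ 1.4  0.4 -1.8] w 0.0535 q7 [-0.92  0.18  0.71  1.95 -0.14  1.05 -1.58]
```

```bash
python3 -m inch '[[[-0.026,-0.024,0,0,0,0,0.04],[-0.052,-0.048,0,0,0,-0.2,0.04],[-0.078,-0.072,0,0,0,-0.4,0.04],[-0.1,-0.092,0,0,0,-0.5,0.04],[-0.1184,-0.1055,0,0,0,-0.5,0.04]]]'
python3 -m inch '[[[0,0,0,0,0,0,0.04],[0,0,0.005,0,0,0,0.04],[0,0,0.01,0,0,0,0.04],[0,0,0.01,0,0,0,0.04],[0,0,0.01,0,0,0,0.04]]]'
python3 - <<'E'
from h import *
togo(cab([0,.0567,.30]),-81.13)
s=snap('wrist','wr4')
cv2.imwrite('pics/wr4.png',s['pixels'][:,:,::-1])
print('hatch left inner edge predicted px', proj(s,[cab([x,.128,.185]) for x in (-.038,.038)]),proj(s,[cab([.038,y,.185]) for y in (.128,-.05)]))
E
```

```text
time_s: 8.3
ee_pos: [0.533, 0.2139, 0.3087]
orientation: [2.385, -2.042, -0.0]
contact_force: [0.5, -0.6, -1.4]
grip_width: 0.0531
time_s: 8.8
ee_pos: [0.5323, 0.2119, 0.3003]
orientation: [2.385, -2.045, -0.0]
contact_force: [1.0, 0.3, -2.2]
grip_width: 0.0531
t 8.8 tcp [0.5323 0.2119 0.3003] shift [-0.002   0.0006  0.0003] turn [ 0.01  0.   -0.11] F [ 1.   0.3 -2.2] w 0.0531 q7 [-0.93  0.43  0.64  1.68 -0.28  1.12 -1.63]
hatch left inner edge predicted px [[184.95014335 246.98855211]
 [176.56610045 149.16248463]] [[176.56610045 149.16248463]
 [424.81768312 149.20891133]]
```

View pics/wr4.png

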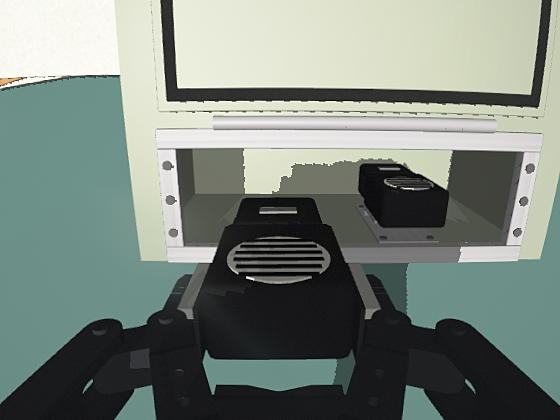

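View checks out: the mic is above the free side of the hatch, and the predicted edges match the picture (inner left edge near u≈180, far edge near row 149). Lowering.

```bash
python3 -m inch '[[[-0.002,0.0006,0.005,0,0,-0.1,0.04],[-0.002,0.0006,0.015,0,0,-0.1,0.04],[-0.002,0.0006,0.025,0,0,-0.1,0.04],[-0.002,0.0006,0.033,0,0,-0.1,0.04],[-0.002,0.0006,0.04,0,0,-0.1,0.04]]]'
python3 -c "
from h import *
togo(cab([0,.0567,.177]),-81.13)"
python3 -m inch '[[[0,0,0.01,0,0,0,0.04],[0,0,0.02,0,0,0,0.04],[0,0,0.03,0,0,0,0.04],[0,0,0.038,0,0,0,0.04],[0,0,0.045,0,0,0,0.04]]]'
python3 -c "
from h import *
togo(cab([0,.0567,.177]),-81.13)"
```

```text
time_s: 9.35
ee_pos: [0.5314, 0.2142, 0.2593]
orientation: [2.386, -2.042, -0.0]
contact_force: [-0.2, 1.3, -1.5]
grip_width: 0.053
t 9.35 tcp [0.5314 0.2142 0.2593] shift [ 0.0003 -0.      0.0823] turn [ 0.04 -0.02  0.02] F [-0.2  1.3 -1.5] w 0.053 q7 [-0.92  0.47  0.61  1.73 -0.31  1.04 -1.61]
time_s: 9.85
ee_pos: [0.5316, 0.2142, 0.2145]
orientation: [2.387, -2.042, -0.0]
contact_force: [0.3, -0.6, -2.5]
grip_width: 0.0532
t 9.85 tcp [0.5316 0.2142 0.2145] shift [0.0004 0.0002 0.0375] turn [ 0.01 -0.01  0.02] F [ 0.3 -0.6 -2.5] w 0.0532 q7 [-0.89  0.52  0.58  1.78 -0.35  0.94 -1.58]
```

```bash
python3 -m inch '[[[0.0003,0,0.008,0,0,0,0.04],[0.0003,0,0.016,0,0,0,0.04],[0.0003,0,0.024,0,0,0,0.04],[0.0003,0,0.032,0,0,0,0.04],[0.0003,0,0.0375,0,0,0,0.04]]]'
python3 -m inch '[[[0,0.001,0,0,0,0,0.04],[0,0.003,0,0,0,0,0.04],[0,0.005,0,0,0,0,0.04],[0,0.007,0,0,0,0,0.04],[0,0.008,0,0,0,0,0.04]]]'
python3 -m inch '[[[0,0,0,0,0,0,0.04],[0,0,0,0,0,0,0.04],[0,0,0,0,0,0,0.04],[0,0,0,0,0,0,0.04],[0,0,0,0,0,0,0.04]]]'
cat > t.py <<'E'
from h import *
togo(cab([-.0118,.0567,.177]),-81.13)
s=telemetry.state();print('cab tcp mm',(tocab(s['ee_pos'])*1000).round(2),'F cab',RC.inv().apply(s['contact_force']).round(2))
E
python3 t.py
```

```text
time_s: 10.35
ee_pos: [0.5315, 0.214, 0.177]
orientation: [2.387, -2.042, -0.0]
contact_force: [0.3, -1.1, -2.2]
grip_width: 0.0532
time_s: 10.85
ee_pos: [0.5236, 0.2128, 0.178]
orientation: [-2.387, 2.042, -0.0]
contact_force: [0.2, 0.0, -2.0]
grip_width: 0.0529
time_s: 11.35
ee_pos: [0.5238, 0.2128, 0.1778]
orientation: [-2.387, 2.043, -0.0]
contact_force: [-0.0, 0.1, -2.4]
grip_width: 0.0533
t 11.35 tcp [0.5238 0.2128 0.1778] shift [0.0001 0.0041 0.0008] turn [-0.    0.    0.02] F [-0.   0.1 -2.4] w 0.0533 q7 [-0.88  0.56  0.56  1.83 -0.38  0.86 -1.55]
cab tcp mm [ -7.7   56.84 177.82] F cab [-0.01  0.15 -2.35]
```

```bash
python3 -m inch '[[[0,0.0005,0.0008,0,0,0,0.04],[0,0.001,0.0008,0,0,0,0.04],[0,0.0015,0.0008,0,0,0,0.04],[0,0.002,0.0008,0,0,0,0.04],[0,0.0025,0.0008,0,0,0,0.04]]]';python3 t.py
python3 -m inch '[[[0,0.0002,0,0,0,0,0.04],[0,0.0004,0,0,0,0,0.04],[0,0.0006,0,0,0,0,0.04],[0,0.0008,0,0,0,0,0.04],[0,0.001,0,0,0,0,0.04]]]';python3 t.py
python3 -m inch '[[[0,0.0002,0,0,0,0,0.04],[0,0.0004,0,0,0,0,0.04],[0,0.0006,0,0,0,0,0.04],[0,0.0008,0,0,0,0,0.04],[0,0.001,0,0,0,0,0.04]]]';python3 t.py
```

```text
time_s: 11.85
ee_pos: [0.5212, 0.2124, 0.177]
orientation: [2.387, -2.042, -0.0]
contact_force: [0.3, -0.2, -1.5]
grip_width: 0.0537
t 11.85 tcp [0.5212 0.2124 0.177 ] shift [0.0001 0.0015 0.    ] turn [ 0.   -0.    0.03] F [ 0.3 -0.2 -1.5] w 0.0537 q7 [-0.88  0.55  0.56  1.84 -0.38  0.85 -1.56]
cab tcp mm [-10.34  56.84 177.  ] F cab [ 0.22 -0.24 -1.54]
time_s: 12.35
ee_pos: [0.5203, 0.2122, 0.177]
orientation: [2.387, -2.042, 0.0]
contact_force: [1.2, -0.7, -2.1]
grip_width: 0.0534
t 12.35 tcp [0.5203 0.2122 0.177 ] shift [ 0.0002  0.0005 -0.    ] turn [-0.   -0.    0.02] F [ 1.2 -0.7 -2.1] w 0.0534 q7 [-0.88  0.55  0.56  1.84 -0.38  0.85 -1.56]
cab tcp mm [-11.28  56.85 176.99] F cab [ 1.09 -0.87 -2.13]
time_s: 12.85
ee_pos: [0.5193, 0.2121, 0.177]
orientation: [2.387, -2.042, 0.0]
contact_force: [-0.4, -0.1, -2.0]
grip_width: 0.0533
t 12.85 tcp [0.5193 0.2121 0.177 ] shift [ 0.0001 -0.0005 -0.    ] turn [ 0.   -0.    0.03] F [-0.4 -0.1 -2. ] w 0.0533 q7 [-0.89  0.55  0.56  1.85 -0.38  0.85 -1.56]
cab tcp mm [-12.28  56.83 176.99] F cab [-0.37  0.   -2.02]
```

```bash
python3 -m inch '[[[0,0.0002,0,0,0,0,0.04],[0,0.0004,0,0,0,0,0.04],[0,0.0006,0,0,0,0,0.04],[0,0.0008,0,0,0,0,0.04],[0,0.0008,0,0,0,0,0.04]]]';python3 t.py
python3 -m inch '[[[0,0.0002,0,0,0,0,0.04],[0,0.0004,0,0,0,0,0.04],[0,0.0006,0,0,0,0,0.04],[0,0.0006,0,0,0,0,0.04],[0,0.0006,0,0,0,0,0.04]]]';python3 t.py
```

```text
time_s: 13.35
ee_pos: [0.5185, 0.2119, 0.177]
orientation: [-2.387, 2.042, -0.0]
contact_force: [-0.7, 0.4, -2.6]
grip_width: 0.0532
t 13.35 tcp [0.5185 0.2119 0.177 ] shift [ 0.0001 -0.0013  0.    ] turn [-0.    0.    0.03] F [-0.7  0.4 -2.6] w 0.0532 q7 [-0.89  0.55  0.56  1.85 -0.38  0.85 -1.56]
cab tcp mm [-13.08  56.83 177.01] F cab [-0.67  0.49 -2.55]
time_s: 13.85
ee_pos: [0.5182, 0.2119, 0.1771]
orientation: [-2.387, 2.042, -0.001]
contact_force: [2.9, 0.6, -2.7]
grip_width: 0.0532
t 13.85 tcp [0.5182 0.2119 0.1771] shift [ 0.0001 -0.0016  0.0001] turn [-0.03 -0.    0.02] F [ 2.9  0.6 -2.7] w 0.0532 q7 [-0.89  0.55  0.56  1.85 -0.38  0.85 -1.56]
cab tcp mm [-13.44  56.84 177.07] F cab [ 2.95  0.18 -2.7 ]
```

Contact with the back plate at TCP x ≈ -13.3 mm, 3 N. Backing off 1 mm and descending gently.

```bash
python3 -m inch '[[[0,-0.0007,0,0,0,0,0.04],[0,-0.0013,0,0,0,0,0.04],[0,-0.0013,0.001,0,0,0,0.04],[0,-0.0013,0.002,0,0,0,0.04],[0,-0.0013,0.003,0,0,0,0.04]]]';python3 t.py
python3 -m inch '[[[0,0,0.001,0,0,0,0.04],[0,0,0.002,0,0,0,0.04],[0,0,0.003,0,0,0,0.04],[0,0,0.004,0,0,0,0.04],[0,0,0.005,0,0,0,0.04]]]';python3 t.py
```

```text
time_s: 14.35
ee_pos: [0.5191, 0.212, 0.1738]
orientation: [2.387, -2.042, -0.0]
contact_force: [0.4, -0.4, -1.5]
grip_width: 0.0534
t 14.35 tcp [0.5191 0.212  0.1738] shift [ 0.0001 -0.0007 -0.0032] turn [ 0.01 -0.    0.03] F [ 0.4 -0.4 -1.5] w 0.0534 q7 [-0.88  0.55  0.56  1.85 -0.38  0.85 -1.55]
cab tcp mm [-12.5   56.83 173.84] F cab [ 0.29 -0.4  -1.53]
time_s: 14.85
ee_pos: [0.5192, 0.2121, 0.1689]
orientation: [2.387, -2.042, -0.0]
contact_force: [0.5, -0.2, -2.2]
grip_width: 0.0534
t 14.85 tcp [0.5192 0.2121 0.1689] shift [ 0.0001 -0.0006 -0.0081] turn [ 0.   -0.    0.03] F [ 0.5 -0.2 -2.2] w 0.0534 q7 [-0.88  0.56  0.55  1.85 -0.39  0.83 -1.55]
cab tcp mm [-12.39  56.84 168.89] F cab [ 0.47 -0.24 -2.18]
```

```bash
python3 -m inch '[[[0,0,0.0005,0,0,0,0.04],[0,0,0.001,0,0,0,0.04],[0,0,0.0015,0,0,0,0.04],[0,0,0.002,0,0,0,0.04],[0,0,0.0025,0,0,0,0.04]]]';python3 t.py
python3 -m inch '[[[0,0,0.0005,0,0,0,0.04],[0,0,0.001,0,0,0,0.04],[0,0,0.0015,0,0,0,0.04],[0,0,0.002,0,0,0,0.04],[0,0,0.002,0,0,0,0.04]]]';python3 t.py
```

```text
time_s: 15.35
ee_pos: [0.5192, 0.2121, 0.1665]
orientation: [-2.387, 2.042, -0.0]
contact_force: [-0.7, 0.4, -2.0]
grip_width: 0.0532
t 15.35 tcp [0.5192 0.2121 0.1665] shift [ 0.0002 -0.0005 -0.0105] turn [-0.    0.    0.03] F [-0.7  0.4 -2. ] w 0.0532 q7 [-0.88  0.56  0.55  1.85 -0.39  0.83 -1.55]
cab tcp mm [-12.35  56.88 166.48] F cab [-0.6   0.51 -1.98]
time_s: 15.85
ee_pos: [0.5192, 0.212, 0.1644]
orientation: [2.387, -2.042, -0.0]
contact_force: [0.9, -0.0, -2.0]
grip_width: 0.0532
t 15.85 tcp [0.5192 0.212  0.1644] shift [ 0.0001 -0.0006 -0.0126] turn [ 0.01 -0.    0.02] F [ 0.9 -0.  -2. ] w 0.0532 q7 [-0.88  0.57  0.55  1.86 -0.39  0.83 -1.55]
cab tcp mm [-12.4   56.81 164.43] F cab [ 0.93 -0.16 -1.95]
```

```bash
for i in 1 ; do :; done; python3 -m inch '[[[0,0,0.0005,0,0,0,0.04],[0,0,0.001,0,0,0,0.04],[0,0,0.0015,0,0,0,0.04],[0,0,0.002,0,0,0,0.04],[0,0,0.002,0,0,0,0.04]]]';python3 t.py|tail -1
python3 -m inch '[[[0,0,0.0005,0,0,0,0.04],[0,0,0.001,0,0,0,0.04],[0,0,0.0015,0,0,0,0.04],[0,0,0.002,0,0,0,0.04],[0,0,0.002,0,0,0,0.04]]]';python3 t.py|tail -1
python3 -m inch '[[[0,0,0.0005,0,0,0,0.04],[0,0,0.001,0,0,0,0.04],[0,0,0.0015,0,0,0,0.04],[0,0,0.002,0,0,0,0.04],[0,0,0.002,0,0,0,0.04]]]';python3 t.py|tail -1
```

```text
time_s: 16.35
ee_pos: [0.5192, 0.212, 0.1624]
orientation: [2.387, -2.042, -0.0]
contact_force: [-0.3, 0.3, -2.5]
grip_width: 0.053
cab tcp mm [-12.4   56.82 162.41] F cab [-0.24  0.3  -2.48]
time_s: 16.85
ee_pos: [0.5192, 0.212, 0.1604]
orientation: [2.387, -2.042, -0.0]
contact_force: [0.4, 0.6, -1.9]
grip_width: 0.0532
cab tcp mm [-12.41  56.84 160.42] F cab [ 0.44  0.52 -1.85]
time_s: 17.35
ee_pos: [0.5192, 0.212, 0.1584]
orientation: [2.387, -2.042, -0.0]
contact_force: [0.1, -0.3, -2.2]
grip_width: 0.0528
cab tcp mm [-12.42  56.83 158.42] F cab [ 0.02 -0.29 -2.23]
```

The neck is below prong-top height with no contact force, so it is in the slot. Continuing to the keepers.

```bash
python3 -m inch '[[[0,0,0.0006,0,0,0,0.04],[0,0,0.0012,0,0,0,0.04],[0,0,0.0018,0,0,0,0.04],[0,0,0.0024,0,0,0,0.04],[0,0,0.003,0,0,0,0.04]]]';python3 t.py|tail -1
python3 -m inch '[[[0,0,0.0005,0,0,0,0.04],[0,0,0.001,0,0,0,0.04],[0,0,0.0015,0,0,0,0.04],[0,0,0.002,0,0,0,0.04],[0,0,0.002,0,0,0,0.04]]]';python3 t.py|tail -1
python3 -m inch '[[[0,0,0.0004,0,0,0,0.04],[0,0,0.0008,0,0,0,0.04],[0,0,0.0012,0,0,0,0.04],[0,0,0.0015,0,0,0,0.04],[0,0,0.0015,0,0,0,0.04]]]';python3 t.py|tail -1
```

```text
time_s: 17.85
ee_pos: [0.5192, 0.212, 0.1554]
orientation: [2.387, -2.042, 0.0]
contact_force: [-0.8, -0.1, -2.0]
grip_width: 0.0531
cab tcp mm [-12.37  56.81 155.44] F cab [-0.76  0.04 -1.96]
time_s: 18.35
ee_pos: [0.5192, 0.212, 0.1534]
orientation: [2.387, -2.042, -0.0]
contact_force: [-0.5, -0.1, -2.8]
grip_width: 0.0532
cab tcp mm [-12.4   56.84 153.43] F cab [-0.51 -0.05 -2.78]
time_s: 18.85
ee_pos: [0.5194, 0.212, 0.1522]
orientation: [-2.387, 2.042, -0.0]
contact_force: [-0.4, -0.5, 4.1]
grip_width: 0.053
cab tcp mm [-12.22  56.79 152.18] F cab [-0.46 -0.46  4.12]
```

```bash
python3 -m inch '[[[0,0,0.0004,0,0,0,0.04],[0,0,0.0008,0,0,0,0.04],[0,0,0.0012,0,0,0,0.04],[0,0,0.0015,0,0,0,0.04],[0,0,0.0015,0,0,0,0.04]]]';python3 t.py|tail -1
python3 -m inch '[[[0,0,0.0004,0,0,0,0.04],[0,0,0.0008,0,0,0,0.04],[0,0,0.0012,0,0,0,0.04],[0,0,0.0015,0,0,0,0.04],[0,0,0.0015,0,0,0,0.04]]]';python3 t.py|tail -1
python3 -m inch '[[[0,0,0.0004,0,0,0,0.04],[0,0,0.0008,0,0,0,0.04],[0,0,0.0012,0,0,0,0.04],[0,0,0.0015,0,0,0,0.04],[0,0,0.0015,0,0,0,0.04]]]';python3 t.py|tail -1
```

```text
time_s: 19.35
ee_pos: [0.5196, 0.2122, 0.151]
orientation: [-2.386, 2.042, -0.0]
contact_force: [-0.8, -0.3, 9.5]
grip_width: 0.053
cab tcp mm [-11.96  56.91 151.03] F cab [-0.83 -0.15  9.5 ]
time_s: 19.85
ee_pos: [0.5196, 0.2122, 0.1493]
orientation: [-2.386, 2.042, -0.001]
contact_force: [0.7, -1.4, 4.9]
grip_width: 0.053
cab tcp mm [-11.95  56.89 149.32] F cab [ 0.48 -1.52  4.85]
time_s: 20.35
ee_pos: [0.5193, 0.2121, 0.1475]
orientation: [-2.387, 2.042, -0.0]
contact_force: [1.1, 1.1, 1.7]
grip_width: 0.0528
cab tcp mm [-12.28  56.88 147.46] F cab [1.26 0.87 1.72]
```

```bash
python3 -m inch '[[[0,0,0.0004,0,0,0,0.04],[0,0,0.0008,0,0,0,0.04],[0,0,0.0012,0,0,0,0.04],[0,0,0.0016,0,0,0,0.04],[0,0,0.002,0,0,0,0.04]]]';python3 t.py|tail -1
python3 -m inch '[[[0,0,0.0004,0,0,0,0.04],[0,0,0.0008,0,0,0,0.04],[0,0,0.0012,0,0,0,0.04],[0,0,0.0015,0,0,0,0.04],[0,0,0.0015,0,0,0,0.04]]]';python3 t.py|tail -1
python3 -m inch '[[[0,0,0.0003,0,0,0,0.04],[0,0,0.0006,0,0,0,0.04],[0,0,0.0008,0,0,0,0.04],[0,0,0.001,0,0,0,0.04],[0,0,0.001,0,0,0,0.04]]]';python3 t.py|tail -1
```

```text
time_s: 20.85
ee_pos: [0.519, 0.212, 0.1453]
orientation: [2.387, -2.042, -0.0]
contact_force: [-0.1, -0.1, -0.5]
grip_width: 0.053
cab tcp mm [-12.56  56.83 145.32] F cab [-0.09 -0.13 -0.5 ]
time_s: 21.35
ee_pos: [0.5191, 0.2119, 0.1438]
orientation: [2.387, -2.042, -0.0]
contact_force: [0.4, -0.1, -4.0]
grip_width: 0.0532
cab tcp mm [-12.55  56.74 143.81] F cab [ 0.38 -0.16 -3.96]
time_s: 21.85
ee_pos: [0.5193, 0.2122, 0.143]
orientation: [-2.387, 2.042, -0.0]
contact_force: [-0.2, -0.0, -2.2]
grip_width: 0.0533
cab tcp mm [-12.3   56.93 143.03] F cab [-0.23  0.03 -2.2 ]
```

```bash
python3 -m inch '[[[0,0,0.0002,0,0,0,0.04],[0,0,0.0004,0,0,0,0.04],[0,0,0.0006,0,0,0,0.04],[0,0,0.0008,0,0,0,0.04],[0,0,0.0008,0,0,0,0.04]]]';python3 t.py|tail -1
python3 -m inch '[[[0,0,0.0002,0,0,0,0.04],[0,0,0.0004,0,0,0,0.04],[0,0,0.0006,0,0,0,0.04],[0,0,0.0008,0,0,0,0.04],[0,0,0.0008,0,0,0,0.04]]]';python3 t.py|tail -1
```

```text
time_s: 22.35
ee_pos: [0.5192, 0.2121, 0.1422]
orientation: [2.387, -2.042, -0.0]
contact_force: [0.4, 0.1, -2.2]
grip_width: 0.0532
cab tcp mm [-12.36  56.85 142.18] F cab [ 0.38  0.01 -2.2 ]
time_s: 22.85
ee_pos: [0.5192, 0.212, 0.1414]
orientation: [2.387, -2.042, 0.0]
contact_force: [-0.2, 1.0, -2.0]
grip_width: 0.053
cab tcp mm [-12.38  56.83 141.37] F cab [-0.04  0.97 -2.02]
```

```bash
python3 -m inch '[[[0,0,0.0002,0,0,0,0.04],[0,0,0.0004,0,0,0,0.04],[0,0,0.0006,0,0,0,0.04],[0,0,0.0008,0,0,0,0.04],[0,0,0.0008,0,0,0,0.04]]]';python3 t.py|tail -1
python3 -m inch '[[[0,0,0.0002,0,0,0,0.04],[0,0,0.0004,0,0,0,0.04],[0,0,0.0006,0,0,0,0.04],[0,0,0.0006,0,0,0,0.04],[0,0,0.0006,0,0,0,0.04]]]';python3 t.py|tail -1
```

```text
time_s: 23.35
ee_pos: [0.5192, 0.212, 0.1406]
orientation: [-2.387, 2.042, -0.0]
contact_force: [-1.2, 0.2, 0.2]
grip_width: 0.0532
cab tcp mm [-12.34  56.83 140.61] F cab [-1.17  0.37  0.24]
time_s: 23.85
ee_pos: [0.5193, 0.2121, 0.1401]
orientation: [-2.387, 2.042, -0.0]
contact_force: [-0.7, 0.1, 4.7]
grip_width: 0.0531
cab tcp mm [-12.25  56.83 140.15] F cab [-0.64  0.24  4.72]
```

Floor reached at TCP z 140.5 mm, 12 mm below the keeper contact. Releasing and withdrawing.

```bash
python3 -m inch '[[[0,0,-0.0004,0,0,0,0.045],[0,0,-0.0004,0,0,0,0.052],[0,0,-0.0004,0,0,0,0.056],[0,0,-0.0004,0,0,0,0.062],[0,0,-0.0004,0,0,0,0.07]]]' 20
python3 -m inch '[[[0,0,0,0,0,0,0.075],[0,0,0,0,0,0,0.075],[0,0,-0.001,0,0,0,0.075],[0,0,-0.003,0,0,0,0.075],[0,0,-0.006,0,0,0,0.075]]]';python3 t.py|tail -1
python3 -m inch '[[[0,0,-0.01,0,0,0,0.075],[0,0,-0.02,0,0,0,0.075],[0,0,-0.03,0,0,0,0.075],[0,0,-0.04,0,0,0,0.075],[0,0,-0.05,0,0,0,0.075]]]';python3 t.py|tail -1
```

```text
time_s: 24.35
ee_pos: [0.5192, 0.212, 0.1403]
orientation: [2.387, -2.042, 0.0]
contact_force: [0.3, 0.1, 0.9]
grip_width: 0.07
time_s: 24.85
ee_pos: [0.5192, 0.212, 0.1466]
orientation: [2.387, -2.042, -0.0]
contact_force: [-0.8, 0.8, 0.3]
grip_width: 0.0754
cab tcp mm [-12.4   56.82 146.56] F cab [-0.64  0.9   0.34]
time_s: 25.35
ee_pos: [0.5193, 0.2121, 0.1975]
orientation: [-2.387, 2.042, -0.0]
contact_force: [-0.0, -0.1, 0.2]
grip_width: 0.075
cab tcp mm [-12.31  56.89 197.47] F cab [-0.04 -0.05  0.18]
```

```bash
python3 -m inch '[[[0,0,-0.02,0,0,0,0.075],[0,0,-0.04,0,0,0,0.075],[0,0,-0.06,0,0,0,0.075],[0,0.03,-0.075,0,0,0,0.075],[0,0.06,-0.08,0,0,0,0.075]]]'
python3 -m inch '[[[0,0.005,0,0,0,0,0.075],[0,0.005,0,0,0,0,0.075],[0,0.005,0,0,0,0,0.075],[0,0.005,0,0,0,0,0.075],[0,0.005,0,0,0,0,0.075]]]'
python3 - <<'E'
from h import *
s=snap('wrist','wr5');t=snap('top','top5');d=snap('side','side5')
for n,S in (('wrist',s),('top',t)):
    X=cloud(S);p=S['pixels'].astype(int);Q=tocab(X.reshape(-1,3)).reshape(X.shape)
    for y in (.0567,-.052):
        m=(p.max(2)<80)&(abs(X[:,:,2]-.177)<.007)&(abs(Q[:,:,1]-y)<.036)&(abs(Q[:,:,0]+.012)<.025)
        v,u=np.where(m)
        if m.sum()<20: print(n,y,'few',m.sum());continue
        P=tocab(plane(S,np.c_[u,v],.177))[:,:2]*1000
        print(n,y,m.sum(),'z',np.median(X[m][:,2]).round(4),np.percentile(X[m][:,2],[5,95]).round(4),cv2.minAreaRect(P.astype(np.float32)))
cv2.imwrite('pics/v8.png',np.hstack([cv2.resize(s['pixels'][:,:,::-1],(400,300)),cv2.resize(t['pixels'][110:250,60:247,::-1],(400,300))]))
E
```

```text
time_s: 25.85
ee_pos: [0.4598, 0.2024, 0.2778]
orientation: [-2.385, 2.043, -0.001]
contact_force: [0.0, 1.1, 0.1]
grip_width: 0.0748
time_s: 26.35
ee_pos: [0.4555, 0.2018, 0.2761]
orientation: [2.386, -2.043, 0.001]
contact_force: [-0.5, -0.2, 1.0]
grip_width: 0.0751
wrist 0.0567 3943 z 0.1767 [0.1748 0.1781] ((-10.60074234008789, 56.92857360839844), (53.30801010131836, 31.0140380859375), 89.99114990234375)
wrist -0.052 3802 z 0.1774 [0.1745 0.1786] ((-10.07534122467041, -49.0892333984375), (31.579423904418945, 55.30746841430664), 0.7556918263435364)
top 0.0567 309 z 0.1763 [0.1716 0.1794] ((-12.106313705444336, 55.114906311035156), (33.74812316894531, 54.00790023803711), 2.515106678009033)
top -0.052 281 z 0.1771 [0.1735 0.1804] ((-11.311386108398438, -52.98274612426758), (32.157020568847656, 51.83802032470703), 0.7617106437683105)
```

View pics/v8.png

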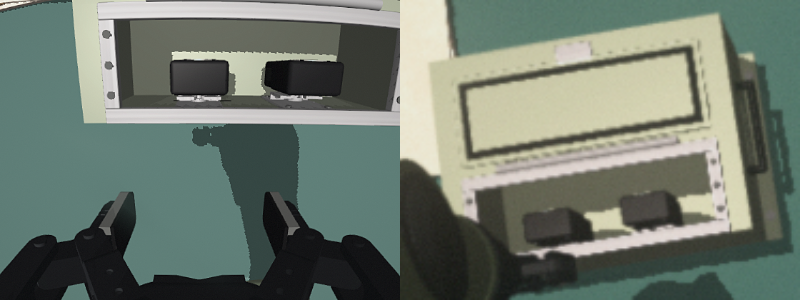

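Both mics hang side by side: the stowed one at (200,78), the fixed one at (303,78) in the left half. The tops are level within 1 mm and the arm is clear.

```bash
python3 -c "
from h import *
print(workorder.close_job())"
```

```text
the job is handed in; nothing more can be done
None
```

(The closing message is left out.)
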